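# Shut the clean-out flap of a chip trap

## Task

Close the clean-out flap of the green chip trap on the bench: fold the flap over until it lies flat on the box, and push it along, with the fingertips behind its black thumb ledge, until its free edge is fully home beneath the orange lip. Touch only the outside of the flap: do not pinch it or touch the black rubber seal on its inner face. Leave the glue bottle, the cutter head and the sanding block standing where they are.

Things in the scene. Friction and masses are not known exactly. Their poses are not given: they have to be found in the camera images.
- trap: Green metal box 150 x 140 x 70 mm high, bolted down, a round duct stub on each y side (to y = +/-100 mm). Origin: centre of its underside; z up; x points from the orange lip (-x rim) to the hinge (+x rim), y along the hinge. Its x points away from the robot, turned up to 0.6 rad either way from world x. Top at z = 70 mm, with an opening that the flap covers. Hinge cheeks at y = +/-66 mm reach z = 84 mm.
- lip_edge (a point): Middle of the inner lower edge of the orange lip, fixed at x = -58, z = 80 mm in the trap's frame. The lip is a solid strip 110 mm long (y), 4 mm thick (z = 80 to 84 mm), reaching over the box top from x = -75 to -58 mm. The flap must lie flat (free edge within 4 mm) before it can slide under.
- flap (a joint): Fold angle of the flap, rad: 0 = flat on the box, pi/2 = upright, 1.65 to 2.0 at the start (leaning back, away from the lip), 2.1 = open stop. The hinge is stiff (0.11 N m, 1 to 2 N near the free edge): the flap stays where it is left and must be pushed all the way down.
- carriage (a joint): How far the whole flap with its hinge pin has slid towards the lip (trap -x), m: 0 to 0.003 at the start, 0.018 = stop, fully home. It slides stiffly (about 4 N). At 0 the free edge of the flat flap is 6 mm short of the lip's inner edge; at 0.018 it is 12 mm beneath the lip.
- flap_hinge (a point): Middle of the flap's hinge axis: in the trap's frame y = 0, z = 74 mm, x = 60 mm minus the value of joint carriage. It does not turn with the flap.
- flap_edge (a point): Middle of the flap's free edge, 112 mm from the hinge axis, half-way through the thickness. The flap is an aluminium plate 120 mm wide (y), 4 mm thick, its mid-plane through the hinge axis. When flat its outer face is at z = 76 mm of the trap. The outer face is bare and smooth from 67 to 112 mm from the hinge axis.
- ledge_face (a point): Middle of the square face of the black thumb ledge, a wedge on the flap's outer face. The face looks towards the hinge, 40 mm from its axis, is 80 mm wide (y) and 12 mm high above the outer face; from its top the wedge slopes down to nothing 67 mm from the hinge axis. This point is 6 mm above the outer face.
- flap_seal: Black rubber seal, 96 x 108 x 2 mm, under the flap's inner face (the side that faces the opening when shut); origin on the hinge axis. It stops 7 mm short of the free edge and is not to be touched.
- glue: White glue bottle with yellow cap, 56 mm across, 125 mm tall, loose; origin at the centre of its underside. Bystander.
- cutter: Steel cutter head with copper-coloured knives, 72 mm across, 58 mm tall, loose; origin at the centre of its underside. Bystander.
- sander: Wooden sanding block with cork sole, 50 x 95 x 36 mm, loose, lying on the robot's side of the trap; origin at the centre of its underside. Bystander.
Things that resemble listed ones, but are neither listed nor needed, are in the scene too. There is more than one size of the trap; the job needs the larger.

How it is judged:
At the end, for the whole second after the job is handed in: The flap lies flat (fold angle under 0.05 rad), has slid at least 14.5 of its 18 mm so that its edge reaches at least 8 mm beneath the lip, and is at rest; the bottle, cutter head and sanding block stand upright within 20 mm of where they were (value of joint flap below 0.05 rad and value of joint carriage above 0.0145 m and x of flap_edge in the frame of lip_edge below -0.008 m and z of flap_edge in the frame of lip_edge below 0 m and velocity of joint flap below 0.05 rad/s and velocity of joint carriage below 0.01 m/s and distance of each of glue, cutter, sander from where it was at the start of the episode below 0.02 m and angle between each of glue, cutter, sander's own z axis and vertical below 0.2 rad); the robot touches nothing.
It fails at once if the flap's rubber seal is touched (reached inside or pinched) (contact force between the fingers and flap_seal above 1 N).
It fails at once if the glue bottle is moved more than 20 mm, lifted or tipped (distance of glue from where it was at the start of the episode above 0.02 m or angle between glue's own z axis and vertical above 0.3 rad).
It fails at once if the cutter head is moved more than 20 mm, lifted or tipped (distance of cutter from where it was at the start of the episode above 0.02 m or angle between cutter's own z axis and vertical above 0.3 rad).
It fails at once if the sanding block is moved more than 20 mm, lifted or tipped (distance of sander from where it was at the start of the episode above 0.02 m or angle between sander's own z axis and vertical above 0.3 rad).
It also fails if it takes over 45 s, if anything falls off the work surface, if the arm or the gripper's body presses on something with over 40 N, if the wrist force passes 120 N, or if a joint passes its speed limit or range.

## Robot

A 6-joint arm with a two-finger parallel gripper is mounted at the origin on the work surface. World frame = base frame: x ahead of the robot, y to its left, z up, the work surface at z = 0. Lengths are in m, angles in rad, forces in N, time in s.
With the tool pointing down it reaches from about 0.25 to 0.775 m from the base axis. Payload 4 kg.
Tool frame: the origin (TCP) lies where the fingers leave the gripper's body, on its centre line; the fingertips stand 97 mm ahead of it and the grasp point (between the pads) lies 78 mm ahead of it; z points along the fingers, x is the direction in which the jaws open and shut, and the axes are right-handed (so a half turn about z gives the same grasp; the last joint's range is limited). The gripper opens to 94 mm and grips with 3 to 60 N. Pads are 16 mm wide; open, the fingers measure 119 mm over their backs; the gripper's body (75 mm by 177 mm) begins 78 mm behind the grasp point.
Start: joints at [-1.441, 0.087, 1.371, -0, 1.684, -0.103], TCP at [0.127, -0.535, 0.303] pointing down, gripper open.
Joint ranges: [-3.1, 3.1], [-0.76, 2.03], [0.27, 2.55], [-1.08, 4.22], [0.17, 2.65], [-2.57, 2.57]. Speed limits (rad/s): [2.79, 2.79, 3.14, 3.14, 3.14, 3.14].

## Interface

Orientations are given as [roll, pitch, yaw] about the fixed x, y, z axes, in that order (R = Rz(yaw) Ry(pitch) Rx(roll)).
In Python, from bench import * gives the robot as it stands.
- The arm moves only by the tool jog_arm, never from a script. Its argument "moves" is a list of rows, each a list of 7 numbers: the turn, a rotation vector about the world's x, y, z in rad, then the shift along the world's x, y, z in mm, then the finger opening in mm, from 0 to 94. In form: [[rx, ry, rz, tx, ty, tz, fingers], ...]. A call has 1 to 12 rows; each row shifts and turns the commanded pose from where the row before left it; what a row does not reach is not made up. A row lasts 1/8 s, in which the tool goes at most 62.5 mm and 10.7 degrees, less where a joint would pass 70% of its speed; a pose out of reach is approached as far as the arm can. A call is refused whole if a number of a shift passes 62.5 or a number of a turn 0.188, either way. A call with a gripper value outside its range is refused whole. The fingers move at their own pace and stop on an object; the grip force is fixed at half the most. Time passes only in rows, so rows that do not move let the fingers close. It gives the time, the measured TCP pose, the force and the opening at its end, in the units of the state.
- get_obs(): the state, without advancing time (a new reading comes with each control period).
- snapshot(name): name is "scene" or "top"; returns the picture (420x560x3 uint8, red, green, blue); there is no depth.
- get_calibration(name): a dict with "camera_matrix" (3x3 intrinsics, pixels), "R" (3x3) and "t" (3): a world point X has camera coordinates R X + t. Camera axes: x right, y down, z forward; pixel columns grow to the right and rows downward; lengths in m; the calibration is good to about 2 mm. A picture is of the moment at which its call begins. get_calibration takes no time and is no camera call.
- close_job(): hands the job in, once; it reports no verdict.
Trained networks look in the newest picture that a camera, given by its name, has taken for a name from the list of things; names that differ only in an ending like _2 or _b are one class to them, and where a whole thing is asked for, a point or a joint stands for the part that bears it (a point fixed in the world has none). Each returns a list of dicts, best first, with "conf" (0 to 1); they miss things now and then, are a little off and sometimes report something else, mostly with a low value. They report only what shows in the picture. A call takes as long as a camera call. They do not tell look-alikes from the thing itself.
- look_for(label, camera): "bbox" ([left, top, right, bottom] in pixels, round what is visible of it).
The state is a dict: "time": time; "joint_positions": joint angles; "qvel": joint speeds; "joint_torque": joint torques, N m; "tool_pos": TCP position; "ee_rot": TCP orientation; "wrist_force": force on the tool from outside, world axes, zero at the start; "wrist_torque": the same for the moment, N m; "width": finger opening in m.
Only numpy, scipy, OpenCV 4.12 (cv2) and the standard library are available. Lean on these libraries where they do the work, as an engineer would, in place of code of your own. Each camera call takes 0.05 s, during which the arm holds its last target.

## Working session

There is one attempt and no reset: what is moved stays moved. The work goes in short steps, Python scripts to look and compute and a tool call to move; the robot and the scene stay as the last step left them, time stands still between calls to the robot, and variables do not carry over. Pictures are saved under pics/ and viewed, and the job is handed in when it is done.

Besides the shell and the picture viewer there is one more tool, called after "Call:" as name([rows], argument=value, ...), one row to a line, values as JSON. jog_arm: Moves the arm, as the interface text tells. Its arguments: {"type":"object","properties":{"moves":{"type":"array","items":{"type":"array","items":{"type":"number"}}}},"required":["moves"]}

```bash
ls; mkdir -p pics
python3 - <<'E'
from bench import *
import cv2
for n in ("scene","top"):
    im=snapshot(n); cv2.imwrite(f"pics/{n}0.png",im[:,:,::-1])
    c=get_calibration(n); print(n,c)
    for l in ("trap","flap","glue","cutter","sander","ledge_face","flap_seal"):
        print(l,[(d['bbox'],round(d['conf'],2)) for d in look_for(l,n)])
o=get_obs(); print(o)
E
```

```text
pics
scene {'camera_matrix': array([[498.05269434,   0.        , 284.08949879],
       [  0.        , 498.05269434, 205.5567347 ],
       [  0.        ,   0.        ,   1.        ]]), 'R': array([[-0.16582426,  0.98603587,  0.01534826],
       [ 0.63999726,  0.1194449 , -0.75903651],
       [-0.7502705 , -0.11604382, -0.65086712]]), 't': array([ 0.03187595, -0.27533758,  1.30498141])}
trap [([234.0, 166.8, 348.7, 271.6], 0.7), ([289.4, 275.7, 386.9, 366.3], 0.6)]
flap [([308.0, 285.9, 369.7, 340.0], 0.97), ([233.1, 175.8, 312.9, 234.0], 0.93)]
glue [([175.9, 158.9, 209.8, 227.2], 0.64), ([234.4, 172.1, 311.3, 231.7], 0.41)]
cutter [([375.5, 217.5, 422.3, 269.2], 0.92)]
sander [([299.5, 164.9, 342.7, 189.0], 0.68)]
ledge_face [([306.7, 283.7, 367.6, 334.8], 0.8), ([234.7, 174.7, 310.4, 231.4], 0.59)]
flap_seal []
top {'camera_matrix': array([[450.93964485,   0.        , 277.92588046],
       [  0.        , 450.93964485, 212.41022982],
       [  0.        ,   0.        ,   1.        ]]), 'R': array([[-0.01507452, -0.99985549,  0.00785884],
       [-0.99117463,  0.01390745, -0.1318311 ]
[... 585 characters left out ...]
 166.6, 302.0, 204.3], 0.58)]
{'time': 0.8, 'joint_positions': array([-1.44108576e+00,  8.71768081e-02,  1.37070397e+00,  4.04500796e-06,
        1.68357066e+00, -1.03080680e-01]), 'qvel': array([ 0.00042152,  0.00021339, -0.00020639, -0.00137679,  0.00148745,
        0.0007811 ]), 'joint_torque': array([-1.79763469e-03, -3.39998245e+01, -3.02573740e+01,  7.17658200e-02,
        2.33877765e-02, -3.04479748e-06]), 'tool_pos': array([ 0.12689036, -0.53517514,  0.30271655]), 'ee_rot': array([ 3.14158212e+00, -1.40875879e-04, -1.33800462e+00]), 'wrist_force': array([1.17219894, 0.25186479, 0.51393569]), 'wrist_torque': array([-0.0056494 ,  0.01151423,  0.00454985]), 'width': 0.09401427026366875}
```

Run:
```python
import cv2
a=cv2.imread("pics/top0.png")[90:330,130:400]; cv2.imwrite("pics/top0z.png",cv2.resize(a,None,fx=2.9,fy=2.45,interpolation=3) if 0 else cv2.resize(a,None,fx=2.5,fy=2.5,interpolation=cv2.INTER_CUBIC))
a=cv2.imread("pics/scene0.png")[140:380,160:440]; cv2.imwrite("pics/scene0z.png",cv2.resize(a,None,fx=2.5,fy=2.5,interpolation=cv2.INTER_CUBIC))
```

```text
(no output)
```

View pics/top0z.png

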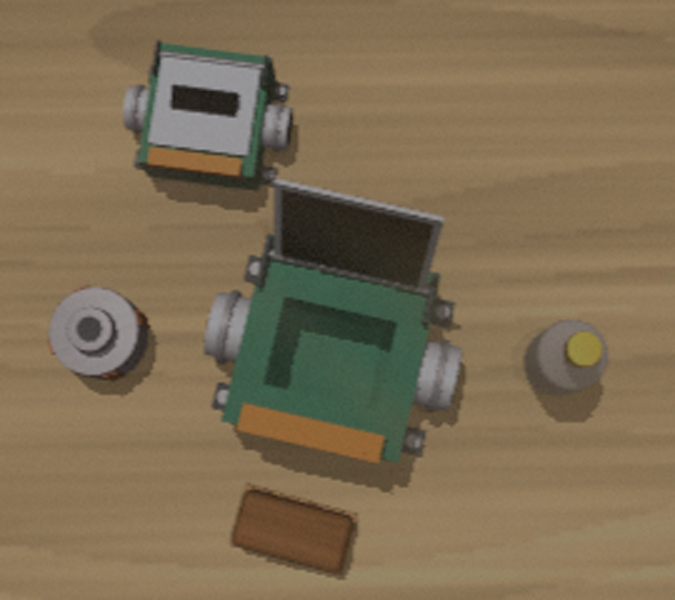

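View pics/scene0z.png

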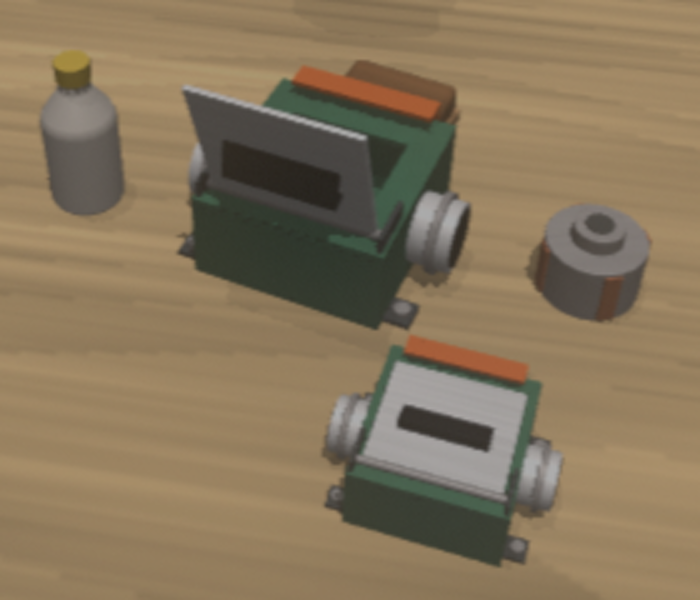

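```bash
cat > fit.py <<'E'
from bench import *
import numpy as np
from scipy.optimize import least_squares
C={n:get_calibration(n) for n in("scene","top")}
def proj(n,X):
    c=C[n]; p=c["camera_matrix"]@(c["R"]@X+c["t"]); return p[:2]/p[2]
T=lambda u,v:(u/2.5+130-.3,v/2.5+90-.3)
S=lambda u,v:(u/2.5+160-.3,v/2.5+140-.3)
def world(p,q):
    x,y,a=p[:3]; c,s=np.cos(a),np.sin(a)
    return np.array([x+c*q[0]-s*q[1],y+s*q[0]+c*q[1],q[2]])
def flapq(p,r,y,h): # r from hinge, h along outward normal
    f,cr=p[3],p[4]; 
    return np.array([.060-cr-r*np.cos(f)+h*np.sin(f),y,.074+r*np.sin(f)+h*np.cos(f)])
E
cat > run.py <<'E'
from fit import *
m=1e-3
fix=[("top",T(243,404),(-58,55,84)),("top",T(385,434),(-58,-55,84)),("top",T(380,462),(-75,-55,84)),("top",T(238,431),(-75,55,84)),
("scene",S(293,80),(-58,-55,84)),("scene",S(434,118),(-58,55,84)),("scene",S(301,68),(-75,-55,84)),("scene",S(441,101),(-75,55,84)),
("scene",S(378,328),(75,70,0)),("scene",S(197,268),(75,-70,0)),("top",T(222,420),(-75,70,70)),("top",T(400,461),(-75,-70,70))]
fl=[("top",T(275,182),112,60,0),("top",T(441,218),112,-60,0),("scene",S(184,89),112,-60,0),("scene",S(366,138),112,60,0),
("scene",S(223,143),67,-40,0.002),("scene",S(341,184),67,40,.002),("scene",S(224,181),40,-40,.014),("scene",S(338,208),40,40,.014)]
def res(p):
    r=[proj(n,world(p,np.array(q)*m))-u for n,u,q in fix]
    r+=[proj(n,world(p,flapq(p,a*m,y*m,h)))-u for n,u,a,y,h in fl]
    return np.concatenate(r)
s=least_squares(lambda p:np.r_[res(p),(p[4]-.0015)/.001],[.5,.03,0.2,1.8,.001],loss="soft_l1")
print(s.x); print(res(s.x).reshape(-1,2).round(1))
for n,u,z in [("glue",T(567,355),0),("cutter",T(98,333),.05),("sander",T(293,530),.03)]:
    c=C["top"]; d=c["R"].T@np.linalg.solve(c["camera_matrix"],[*u,1]); o=-c["R"].T@c["t"]; print(n,(o+d*(z-o[2])/d[2]).round(3))
E
python3 run.py
```

```text
[ 4.95228758e-01  6.26171537e-02 -2.33373945e-01  1.90542363e+00
  1.46351375e-03]
[[-0.3  0.2]
 [-0.4  0.9]
 [-0.3 -1.4]
 [-0.4 -1.8]
 [-1.  -0.3]
 [-1.4 -0.6]
 [-0.6 -0.5]
 [-1.2  0.9]
 [ 0.5  0.1]
 [-0.2  0.6]
 [-0.8  1.1]
 [-0.8  0.7]
 [-1.2 -0.9]
 [ 0.3 -0.5]
 [-0.4 -0.3]
 [ 0.2  0.5]
 [ 0.3 -1.5]
 [-0.1 -4.5]
 [-0.2 -1.8]
 [-0.1  0.9]]
glue [ 0.493 -0.134  0.   ]
cutter [0.511 0.248 0.05 ]
sander [0.354 0.095 0.03 ]
```

Call:
jog_arm([
  [0,0,-0.039,38,44,0,30],
  [0,0,-0.039,38,44,0,30],
  [0,0,-0.039,38,44,0,30],
  [0,0,-0.039,38,44,0,30],
  [0,0,-0.039,38,44,0,30],
  [0,0,-0.039,38,44,0,30],
  [0,0,-0.039,38,44,0,30],
  [0,0,-0.039,38,44,0,30],
  [0,0,-0.039,38,44,0,30],
  [0,0,-0.039,38,44,0,30],
  [0,0,-0.039,38,44,0,30],
  [0,0,-0.037,38,44,0,30],
])

```text
time: 2.3
tool_pos: [0.584, -0.0055, 0.3029]
ee_rot: [-3.141, -0.0, -1.805]
wrist_force: [0.3, -0.3, 0.9]
width: 0.0297
```

```bash
cat > st.py <<'E'
from bench import *
import numpy as np
P=np.array([495.2,62.6]);a=-.2334
o=get_obs(); p=o["tool_pos"]*1e3; c,s=np.cos(a),np.sin(a)
d=p[:2]-P
print("t",o["time"],"world",p.round(1),"trap xy",(c*d[0]+s*d[1]).round(1),(-s*d[0]+c*d[1]).round(1),"tipz",(p[2]-97).round(1),"rot",o["ee_rot"].round(3),"F",o["wrist_force"].round(1),"w",round(o["width"]*1e3,1),"q",o["joint_positions"].round(2))
def to(X,Y,Z):
    w=np.array([P[0]+c*X-s*Y,P[1]+s*X+c*Y,Z+97]); return (w-p).round(1)
import sys
if len(sys.argv)>3: print("shift",to(*map(float,sys.argv[1:4])))
E
python3 st.py 125 0 155
```

```text
t 2.3 world [584.   -5.5 302.9] trap xy 102.1 -45.7 tipz 205.9 rot [-3.141 -0.    -1.805] F [ 0.3 -0.3  0.9] w 29.7 q [-0.11  0.16  1.29 -0.    1.69  1.7 ]
shift [ 32.9  39.2 -50.9]
```

Call:
jog_arm([
  [0,0,0,17,20,0,30],
  [0,0,0,16,19,0,30],
  [0,0,0,0,0,-23,30],
  [0,0,0,0,0,-23,30],
  [0,0,0,-14,3.3,0,30],
  [0,0,0,-14,3.3,0,30],
  [0,0,0,-14,3.3,0,30],
])

```text
time: 3.18
tool_pos: [0.5735, 0.0419, 0.259]
ee_rot: [-3.137, 0.001, -1.804]
wrist_force: [1.1, -1.1, 0.6]
width: 0.0304
```

```bash
python3 st.py 34 0 163
python3 - <<'E'
from bench import *
import cv2
im=snapshot("scene"); cv2.imwrite("pics/s1.png",cv2.resize(im[100:380,130:470,::-1],None,fx=2.1,fy=2.1,interpolation=2))
E
```

```text
t 3.175 world [573.5  41.9 259. ] trap xy 81.0 -2.0 tipz 162.0 rot [-3.137e+00  1.000e-03 -1.804e+00] F [ 1.1 -1.1  0.6] w 30.4 q [-0.03  0.15  1.38 -0.    1.6   1.78]
shift [-45.3  12.9   1. ]
```

View pics/s1.png

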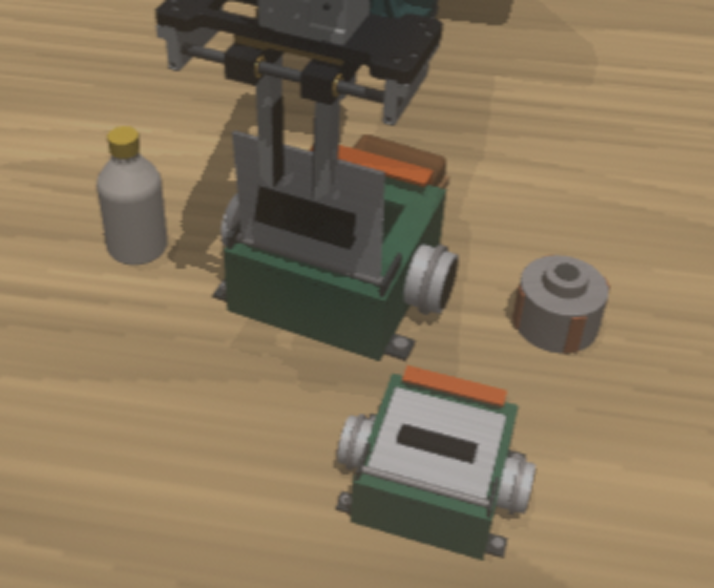

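Call:
jog_arm([
  [0,0,0,-11.3,3.2,0,30],
  [0,0,0,-11.3,3.2,0,30],
  [0,0,0,-11.3,3.2,0,30],
  [0,0,0,-11.3,3.2,0,30],
  [0,0,0,-12,2.9,-6.8,30],
  [0,0,0,-12,2.9,-6.8,30],
  [0,0,0,-9.7,2.3,-10,30],
  [0,0,0,-9.7,2.3,-10,30],
])

```text
time: 4.22
tool_pos: [0.4845, 0.0651, 0.2223]
ee_rot: [3.141, -0.0, -1.804]
wrist_force: [0.8, -0.6, -0.1]
width: 0.0302
```

```bash
python3 st.py -23.7 0 104
python3 - <<'E'
from bench import *
import cv2
im=snapshot("scene"); cv2.imwrite("pics/s2.png",cv2.resize(im[100:380,130:470,::-1],None,fx=2.1,fy=2.1,interpolation=2))
E
```

```text
t 4.225 world [484.5  65.1 222.3] trap xy -11.0 -0.0 tipz 125.3 rot [ 3.141 -0.    -1.804] F [ 0.8 -0.6 -0.1] w 30.2 q [ 0.02 -0.02  1.64  0.    1.52  1.82]
shift [-12.3   2.9 -21.3]
```

View pics/s2.png

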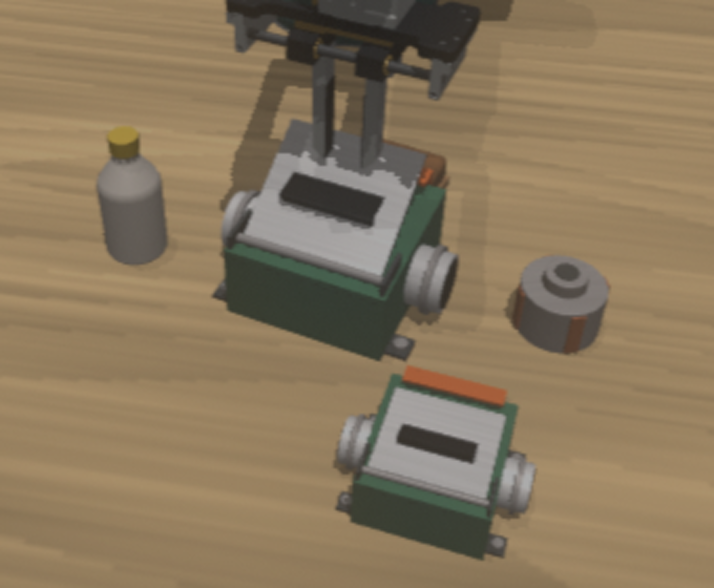

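The flap is at about 0.6 rad, with the tips on its outer face near (320,155) and (370,165), beyond the ledge. I'll keep folding it down.

Call:
jog_arm([
  [0,0,0,-6.2,1.5,-10.7,30],
  [0,0,0,-6.2,1.5,-10.6,30],
  [0,0,0,-2,0.5,-9.3,30],
  [0,0,0,-2,0.5,-9.2,30],
  [0,0,0,-0.5,0,-5,30],
  [0,0,0,0,0,-4,30],
  [0,0,0,0,0,-1,30],
  [0,0,0,0,0,0,30],
])

```text
time: 5.28
tool_pos: [0.4686, 0.0689, 0.1735]
ee_rot: [-3.141, 0.0, -1.804]
wrist_force: [-1.0, 0.1, 0.2]
width: 0.0299
```

```bash
python3 st.py 34 0 110
```

```text
t 5.275 world [468.6  68.9 173.5] trap xy -27.4 -0.0 tipz 76.5 rot [-3.141  0.    -1.804] F [-1.   0.1  0.2] w 29.9 q [ 0.03 -0.02  1.74 -0.    1.42  1.83]
shift [ 59.7 -14.2  33.5]
```

Call:
jog_arm([
  [0,0,0,0,0,-1,30],
  [0,0,0,0,0,-1,30],
  [0,0,0,0,0,0,30],
])

```text
time: 5.65
tool_pos: [0.4687, 0.0689, 0.1726]
ee_rot: [-3.14, 0.0, -1.804]
wrist_force: [-1.6, 0.6, 5.5]
width: 0.0299
```

```bash
python3 st.py 34 0 110
```

```text
t 5.65 world [468.7  68.9 172.6] trap xy -27.2 0.0 tipz 75.6 rot [-3.14   0.    -1.804] F [-1.6  0.6  5.5] w 29.9 q [ 0.03 -0.02  1.74 -0.    1.42  1.83]
shift [ 59.6 -14.2  34.4]
```

Call:
jog_arm([
  [0,0,0,0,0,17,30],
  [0,0,0,0,0,18,30],
  [0,0,0,20,-4.8,0,30],
  [0,0,0,20,-4.8,0,30],
  [0,0,0,20,-4.8,0,30],
  [0,0,0,0,0,0,30],
])

```text
time: 6.4
tool_pos: [0.5294, 0.0542, 0.2072]
ee_rot: [-3.14, 0.0, -1.805]
wrist_force: [0.0, -0.1, -0.8]
width: 0.0299
```

```bash
python3 st.py 34 0 78
python3 - <<'E'
from bench import *
import cv2
im=snapshot("scene"); cv2.imwrite("pics/s3.png",cv2.resize(im[140:290,200:380,::-1],None,fx=4,fy=4,interpolation=2))
im=snapshot("top"); cv2.imwrite("pics/t3.png",cv2.resize(im[130:290,190:340,::-1],None,fx=3.7,fy=3.7,interpolation=2))
E
```

```text
t 6.4 world [529.4  54.2 207.2] trap xy 35.2 -0.2 tipz 110.2 rot [-3.14   0.    -1.805] F [ 0.  -0.1 -0.8] w 29.9 q [-0.    0.09  1.56 -0.    1.49  1.8 ]
shift [ -1.1   0.5 -32.2]
```

View pics/s3.png

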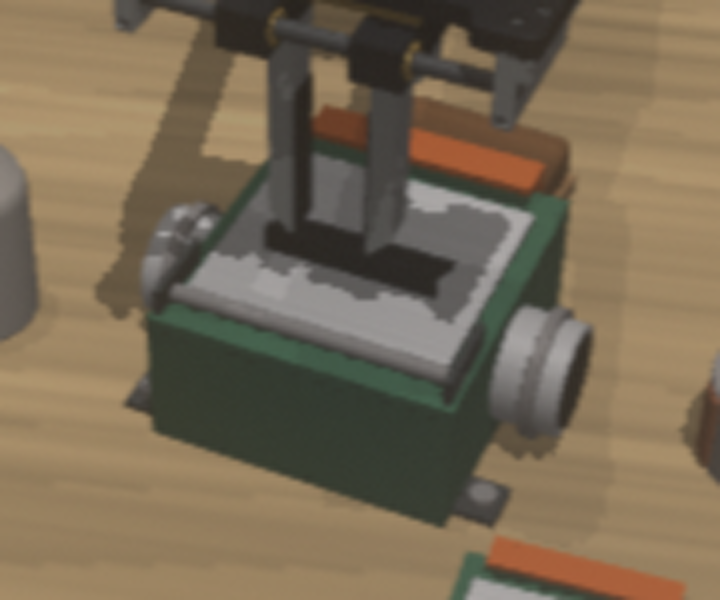

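View pics/t3.png

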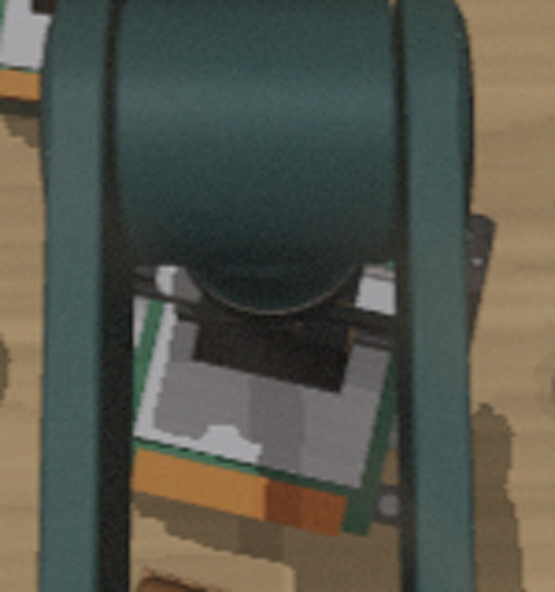

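The flap is flat and its free edge is just short of the lip. The ledge runs from about (265,235) to (450,280), with the fingers above and hinge-side of it. Next I'll lower them behind the ledge.

Call:
jog_arm([
  [0,0,0,0,0,-16,30],
  [0,0,0,0,0,-12,30],
  [0,0,0,0,0,-4,30],
  [0,0,0,-2,0.5,0,30],
  [0,0,0,-2,0.5,0,30],
  [0,0,0,0,0,0,30],
])

```text
time: 7.25
tool_pos: [0.5247, 0.0553, 0.1742]
ee_rot: [-3.14, -0.0, -1.804]
wrist_force: [4.6, -1.3, -2.9]
width: 0.0301
```

```bash
python3 st.py 10 0 78
python3 - <<'E'
from bench import *
import cv2
im=snapshot("scene"); cv2.imwrite("pics/s4.png",cv2.resize(im[140:290,200:380,::-1],None,fx=4,fy=4,interpolation=2))
E
```

```text
t 7.25 world [524.7  55.3 174.2] trap xy 30.4 -0.3 tipz 77.2 rot [-3.14  -0.    -1.804] F [ 4.6 -1.3 -2.9] w 30.1 q [-0.    0.1   1.62 -0.    1.42  1.8 ]
shift [-19.8   5.    0.8]
```

View pics/s4.png

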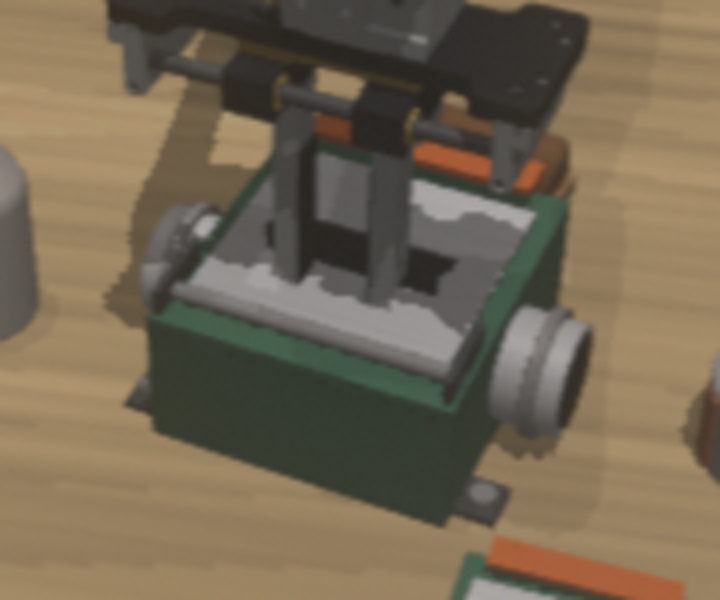

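The fingertips are behind the ledge and contact shows at 4.6 N. Now I'll push.

Call:
jog_arm([
  [0,0,0,-2.9,0.7,0,30],
  [0,0,0,-2.9,0.7,0,30],
  [0,0,0,-2.9,0.7,0,30],
  [0,0,0,-2.9,0.7,0,30],
  [0,0,0,0,0,0,30],
])

```text
time: 7.92
tool_pos: [0.5123, 0.0585, 0.1744]
ee_rot: [3.141, -0.0, -1.804]
wrist_force: [1.7, -0.8, -1.9]
width: 0.0303
```

```bash
python3 st.py 10 0 78
```

```text
t 7.925 world [512.3  58.5 174.4] trap xy 17.6 -0.0 tipz 77.4 rot [ 3.141 -0.    -1.804] F [ 1.7 -0.8 -1.9] w 30.3 q [0.   0.07 1.64 0.   1.43 1.81]
shift [-7.3  1.8  0.6]
```

Call:
jog_arm([
  [0,0,0,-1.5,0.4,0,30],
  [0,0,0,-1.5,0.4,0,30],
  [0,0,0,-1,0.2,0,30],
  [0,0,0,0,0,0,30],
])

```text
time: 8.43
tool_pos: [0.509, 0.0593, 0.1744]
ee_rot: [-3.141, 0.0, -1.804]
wrist_force: [4.3, -1.7, -2.1]
width: 0.0299
```

Call:
jog_arm([
  [0,0,0,-1,0.2,0,30],
  [0,0,0,-1,0.3,0,30],
  [0,0,0,0,0,0,30],
])

```text
time: 8.8
tool_pos: [0.5084, 0.0594, 0.1746]
ee_rot: [-3.137, 0.0, -1.805]
wrist_force: [8.6, -2.5, -4.9]
width: 0.0298
```

```bash
python3 st.py 10 0 78
python3 - <<'E'
from bench import *
import cv2
im=snapshot("scene"); cv2.imwrite("pics/s5.png",cv2.resize(im[140:290,200:380,::-1],None,fx=4,fy=4,interpolation=2))
E
```

```text
t 8.8 world [508.4  59.4 174.6] trap xy 13.6 -0.1 tipz 77.6 rot [-3.137  0.    -1.805] F [ 8.6 -2.5 -4.9] w 29.8 q [ 0.01  0.06  1.66 -0.    1.42  1.81]
shift [-3.5  0.9  0.4]
```

View pics/s5.png

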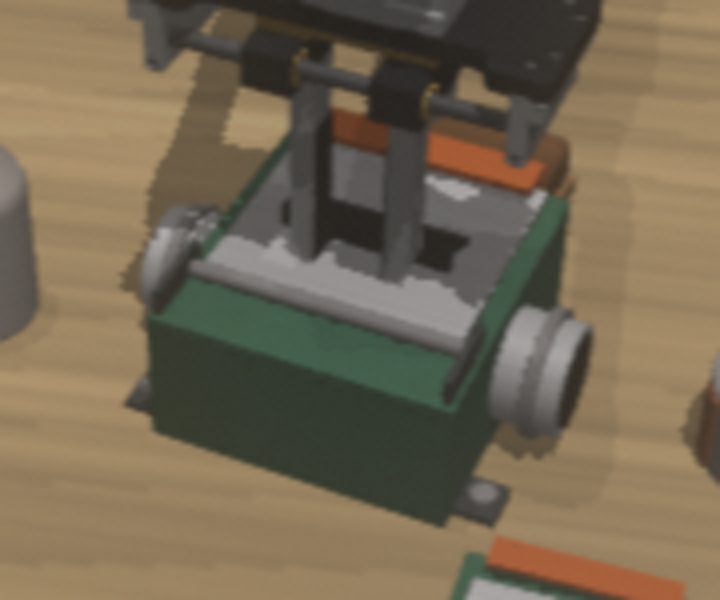

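Call:
jog_arm([
  [0,0,0,-1.5,0.3,0,30],
  [0,0,0,-1.5,0.4,0,30],
  [0,0,0,0,0,0,30],
])

```text
time: 9.22
tool_pos: [0.5076, 0.0595, 0.1749]
ee_rot: [-3.13, 0.0, -1.805]
wrist_force: [15.5, -4.4, -9.0]
width: 0.0297
```

```bash
python3 st.py 10 0 78
```

```text
t 9.225 world [507.6  59.5 174.9] trap xy 12.8 -0.2 tipz 77.9 rot [-3.13   0.    -1.805] F [15.5 -4.4 -9. ] w 29.7 q [ 0.01  0.06  1.66 -0.    1.41  1.81]
shift [-2.7  0.8  0.1]
```

It's against a hard stop. I'll back off, lift, and clear the arm to take a look.

Call:
jog_arm([
  [0,0,0,4,-0.9,0,30],
  [0,0,0,5,-1.2,0,30],
  [0,0,0,0,0,20,30],
  [0,0,0,0,0,50,30],
  [0,0,0,0,0,50,30],
  [0,0,0,0,-45,20,30],
  [0,0,0,0,-55,0,30],
  [0,0,0,0,-60,0,30],
  [0,0,0,-20,-55,0,30],
  [0,0,0,-20,-55,0,30],
  [0,0,0,0,0,0,30],
])

```text
time: 10.6
tool_pos: [0.4709, -0.214, 0.3139]
ee_rot: [3.138, 0.001, -1.81]
wrist_force: [0.4, 0.7, -0.5]
width: 0.03
```

```bash
python3 st.py
python3 - <<'E'
from bench import *
import cv2
im=snapshot("scene"); cv2.imwrite("pics/s6.png",cv2.resize(im[140:290,200:380,::-1],None,fx=4,fy=4,interpolation=2))
im=snapshot("top"); cv2.imwrite("pics/t6.png",cv2.resize(im[110:330,140:390,::-1],None,fx=2.7,fy=2.7,interpolation=2))
E
```

```text
t 10.6 world [ 470.9 -214.   313.9] trap xy 40.3 -274.7 tipz 216.9 rot [ 3.138e+00  1.000e-03 -1.810e+00] F [ 0.4  0.7 -0.5] w 30.0 q [-0.54  0.01  1.43  0.    1.71  1.27]
```

View pics/s6.png

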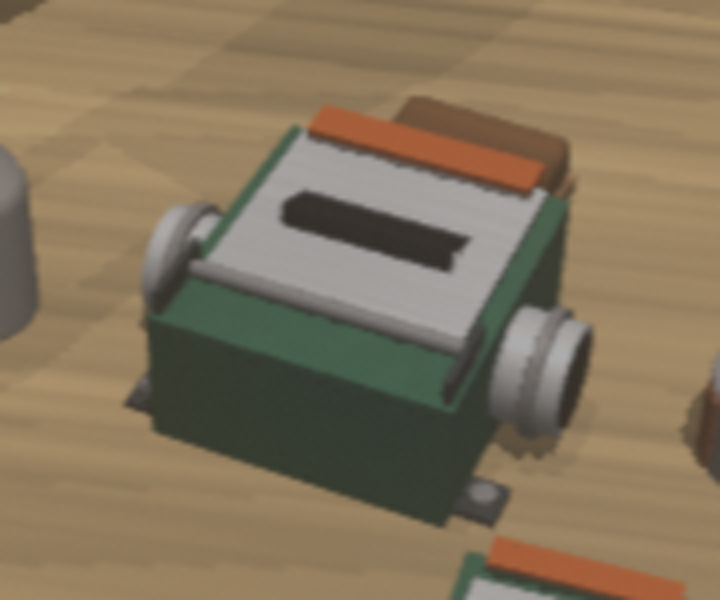

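View pics/t6.png

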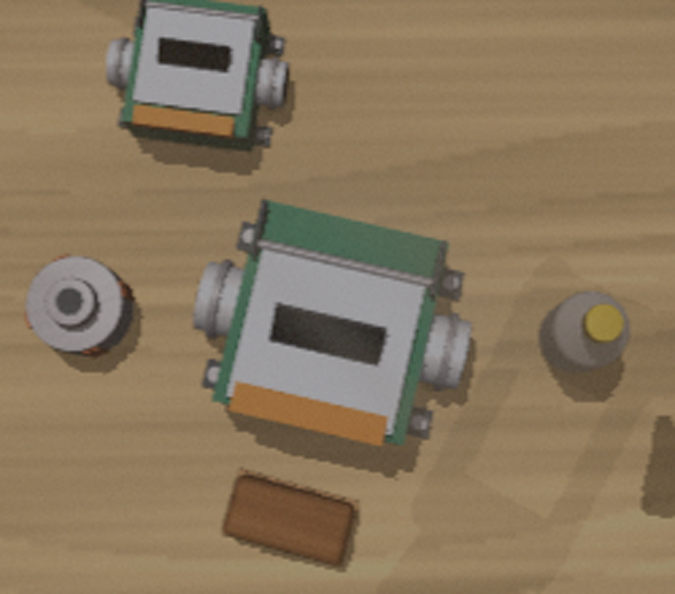

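Run:
```python
from fit import *
p0=[.4952,.0626,-.2334,0,0]
for cr in (0,.003,.0145,.018):
    p=p0[:4]+[cr]
    f=lambda r,y,h:((proj("scene",world(p,flapq(p,r,y,h)))-[200,140])*4+1.5).round(0)
    g=lambda r,y,h:((proj("top",world(p,flapq(p,r,y,h)))-[140,110])*2.7+.9).round(0)
    print(cr,"S ledge face base",f(.04,.04,.002),f(.04,-.04,.002),"hinge",f(0,.06,.002),f(0,-.06,.002),"T ledge top",g(.04,.04,.014),g(.04,-.04,.014),"wedge end",g(.067,.04,.002),g(.067,-.04,.002))
```

```text
0 S ledge face base [435. 296.] [265. 247.] hinge [446. 368.] [184. 290.] T ledge top [280. 279.] [391. 304.] wedge end [273. 318.] [382. 343.]
0.003 S ledge face base [438. 292.] [268. 243.] hinge [449. 364.] [187. 286.] T ledge top [279. 283.] [390. 308.] wedge end [272. 322.] [382. 347.]
0.0145 S ledge face base [447. 276.] [279. 228.] hinge [459. 346.] [198. 270.] T ledge top [276. 299.] [387. 324.] wedge end [268. 338.] [378. 362.]
0.018 S ledge face base [450. 271.] [282. 223.] hinge [462. 341.] [202. 265.] T ledge top [275. 304.] [385. 329.] wedge end [267. 343.] [377. 367.]
```

The ledge corners measured at scene (452,271) and top (275,304) match the prediction for a carriage value of 0.018.

Run:
```python
from bench import *
print(close_job())
```

```text
the job is handed in; nothing more can be done
None
```

The flap on the larger trap is closed and the job is handed in. I folded it flat with the fingertips on its outer face only. I then pushed behind the thumb ledge until it hit the stop, where the force rose to about 15 N with almost no more movement. The arm was then backed off and lifted clear, and the wrist force read near zero.

**Slide and fit:** In the last pictures the ledge corners in both cameras match the predicted positions for a carriage of 18 mm, within about 1 pixel. The flap lies flat with its edge under the orange lip.

**Bystanders:** The glue bottle, cutter head and sanding block look upright and unmoved in the last pictures. I judged this by eye and did not measure it.

**Disagreement:** The first contact with the ledge face came about 4 mm earlier than my fit predicted. The stop came later by the same offset, so the slide of about 17 mm measured from first contact agrees with the pictures.

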